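Switch on the flask press and hold it in the green

TASK

Switch on the small blue flask press in this order: on the grey key box press the green key, then the yellow one, then the blue one, each well down and let up again before the next, while the press's orange paddle is still up. Then push the orange spring paddle down until its black pointer stands in the green field of the scale, never down into the red, so that the press bears on the flask, and keep it there for at least three seconds; the program finishes while the robot is still holding the paddle in the green. Do not disturb the plaster cast, the bur block, the bottle or the flask.

Things in the scene. Friction and masses are not known exactly. Their poses are not given: they have to be found in the camera images.
- press: Blue bench press, fixed, 240 x 146 x 167 mm. Origin: underside of its bed, below the ram; its own -x is its front, with the orange paddle. Bed: x -135 to 95, y -73 to 73, top z = 16 mm. Head: x -31 to 91, y -31 to 31, top z = 125 mm. Lever pivot: axis along y at x = 20, z = 105 mm. Upright scale strip, 16 mm wide, top z = 166 mm, at x = -112, y = 63 mm beside the paddle.
- paddle_top (a point): Centre of the top of the orange paddle (34 mm front to back, 88 along the press's y, 12 thick, black ribs) at the lever's front end, 133 mm from the pivot; push it down from above. Paddle up (lever 0): press x = -103, z = 155.5 mm, tilted 0.4 rad, front edge higher. Lever 0.40: level, x = -113, z = 104 mm. Lever 0.60: z = 77 mm.
- paddle: The press's lever with the orange paddle, one turning part. Origin on the pivot axis, in the middle between the two steel arms. The black pointer sticks out of the paddle's +y end, at mid-thickness, 6 mm under its top face.
- lever (a joint): Angle of the spring lever with the paddle: 0 = up, grows as the paddle is pushed down, 0.70 = stop. Pointer in the green from 0.30 to 0.50, in the red from 0.58. Springs up when let go; the push needed grows from about 2 N at the start to 6 N in the green and 9 N at the stop. The ram with its sprung foot comes down 30 mm per rad and meets the flask at about 0.18.
- green_band (a point): Middle of the green field on the front of the scale strip; the field is 13 mm wide and 27 mm high. Above it the scale is white, below it a short white piece and then red. The pointer is in the green when the paddle's middle is level with this field.
- foot: Round steel foot of the ram, 42 mm across, 8 mm thick, sprung, above the flask. Origin in its underside centre.
- flask: Brass denture flask, 51 x 70 x 37 mm, standing loose on the bed under the ram. Origin: centre of its underside. Already in place; leave it there.
- key_box: Grey key box, 100 x 190 x 34 mm, fixed to the desk; origin: centre of its underside. Three round keys in black collars stand in a row along its y, 55 mm apart, in an order that varies.
- cast: White plaster cast of a jaw, 50 x 60 x 36 mm, loose bystander; origin: centre of its underside.
- bur_block: Aluminium block with nine upright burs, 32 x 68 x 47 mm, loose bystander; origin: centre of its underside.
- bottle: Brown dropper bottle, 34 mm across, 102 mm high, loose bystander; origin: centre of its underside.
- key_green_top (a point): Centre of the top of the round green key, 28 mm across, standing 10 mm above its black collar (44 mm across); 56 mm above the desk when up.
- key_green (a joint): How far the green key is pressed down (m): 0 up, 0.006 fully down (about 5 N), springs back up when let go; beyond 0.004 counts as well down.
- key_yellow_top (a point): Centre of the top of the round yellow key, 28 mm across, standing 10 mm above its black collar (44 mm across); 56 mm above the desk when up.
- key_yellow (a joint): How far the yellow key is pressed down (m): 0 up, 0.006 fully down (about 5 N), springs back up when let go; beyond 0.004 counts as well down.
- key_blue_top (a point): Centre of the top of the round blue key, 28 mm across, standing 10 mm above its black collar (44 mm across); 56 mm above the desk when up.
- key_blue (a joint): How far the blue key is pressed down (m): 0 up, 0.006 fully down (about 5 N), springs back up when let go; beyond 0.004 counts as well down.

How it is judged (in metres and radians):
On the way, in this order (a step that is already met when the one before it is completed fails the run):
1. press the green key well down, alone, with the orange paddle still up (value of joint key_green above 0.004 m and value of joint each of key_yellow, key_blue below 0.002 m and value of joint lever below 0.08 rad), for 0.1 s.
2. press the yellow key well down, alone, with the orange paddle still up (value of joint key_yellow above 0.004 m and value of joint each of key_green, key_blue below 0.002 m and value of joint lever below 0.08 rad), for 0.1 s.
3. press the blue key well down, alone, with the orange paddle still up (value of joint key_blue above 0.004 m and value of joint each of key_green, key_yellow below 0.002 m and value of joint lever below 0.08 rad), for 0.1 s.
4. push the paddle down until its pointer is in the green and keep it there (value of joint lever between 0.28 and 0.52 rad and contact force between foot and flask above 0.8 N and contact force between any of the fingers, the arm and paddle above 1 N), for 2.5 s.
At the end, for the whole second after the job is handed in: The robot itself still holds the paddle down with more than 1 N, the lever rests at 0.28 to 0.52 (pointer in the green), the foot bears on the flask with more than 0.8 N, and all three keys are up (less than 2 mm down) (all of step 4 and value of joint each of key_green, key_yellow, key_blue below 0.002 m and velocity of joint lever between -0.1 and 0.1 rad/s); the arm keeps its last pose, push and grip.
It fails at once if the paddle goes down into the red (lever beyond 0.60) (value of joint lever above 0.6 rad).
It fails at once if cast, bur block or bottle is moved more than 20 mm (distance of any of cast, bur_block, bottle from where it was at the start of the episode above 0.02 m).
It fails at once if the flask is moved more than 15 mm (distance of flask from where it was at the start of the episode above 0.015 m).
It also fails if it takes over 64 s, if anything falls off the work surface, if the arm or the gripper's body presses on something with over 40 N, if the wrist force passes 120 N, or if a joint passes its speed limit or range.

ROBOT

A 6-joint arm with a two-finger parallel gripper is mounted at the origin on a cart in front of the work surface, level with it; the furniture and walls round the work are solid. World frame = base frame: x ahead of the robot, y to its left, z up, the work surface at z = 0. Lengths are in mm, angles in degrees, forces in N, time in s.
With the tool pointing down it reaches from about 350 to 850 mm from the base axis. Payload 8.1 kg.
Tool frame: the origin (TCP) lies between the finger pads; the fingertips stand 25 mm ahead of it and the grasp point (between the pads) lies 6 mm ahead of it (r.tcp_to_tips is the distance from the TCP to the fingertips, in mm); z points along the fingers, y is the line along which they close (so a half turn about z gives the same grasp; the last joint's range is limited). The gripper opens to 85 mm and grips with 20 to 120 N. Pads are 22 mm wide; open, the fingers measure 114 mm over their backs; the gripper's body (76 mm by 85 mm) begins 54 mm behind the grasp point. The pads swing forward as they close: fully open they stand 13 mm farther back than shut.
Start: joints at [-69.064, 7.471, 85.268, -0, 87.261, -4.893], TCP at [261.431, -540.055, 256.292] pointing down, gripper open.
Joint ranges: [-169.43, 169.43], [-51.17, 129.36], [1.28, 143.12], [-76.62, 256.62], [0, 156.53], [-152.29, 152.29]. Speed limits (degrees/s): [136.94, 136.94, 159.86, 180, 180, 180].

INTERFACE

Orientations are given as [roll, pitch, yaw] about the fixed x, y, z axes, in that order (R = Rz(yaw) Ry(pitch) Rx(roll)).
In Python, from bench import r gives the robot as it stands.
- The arm moves only by the tool apply_moves, never from a script. Its arguments are lists of equal length, an entry for each row: "angular": the turn, a rotation vector about the world's x, y, z in units of 8 degrees (1.0 is 8 degrees), a list of three; "travel": the shift along the world's x, y, z in units of 40 mm (1.0 is 40 mm), a list of three; "jaw": the opening, from 0 (shut) to 1 (fully open). A call has 1 to 20 rows; each row shifts and turns the commanded pose from where the row before left it; what a row does not reach is not made up. A row lasts 1/8 s, in which the tool goes at most 62.5 mm and 10.7 degrees, less where a joint would pass 70% of its speed; a pose out of reach is approached as far as the arm can. A call is refused whole if a number of a shift passes 1 or a number of a turn 1, either way. A call with a gripper value outside its range is refused whole. The fingers move at their own pace and stop on an object; "force" is the grip in N (left out, the last holds). Time passes only in rows, so rows that do not move let the fingers close. It gives the time, the measured TCP pose, the force, the opening and the grip force at its end, in the units of the state.
- r.sense(): the state, without advancing time (a new reading comes with each control period).
- r.snapshot(name): name is "side" or "top" or "wrist"; returns a dict with "color" (420x560x3 uint8, red, green, blue), "fx", "fy", "cx", "cy" (pixels), "R" (3x3) and "t" (3): a world point X has camera coordinates R X + t; the wrist camera has in their place "mount" (4x4, takes a point from camera to tool coordinates, whose origin is the TCP and whose axes are the flange's). Camera axes: x right, y down, z forward; pixel columns grow to the right and rows downward; lengths in mm; the calibration is good to about 2 mm. A picture is of the moment at which its call begins: read the wrist's pose just before it. There is no depth.
- r.hand_in(): hands the job in; it is judged then, once.
The state is a dict: "time": time; "joint_pos": joint angles; "qd": joint speeds; "joint_efforts": joint torques, N m; "tool_pos": TCP position; "tcp_rot": TCP orientation; "ft_force": force on the tool from outside, world axes, zero at the start; "wrist_torque": the same for the moment, N m; "finger_gap": finger opening in mm; "grip_force": force on a finger pad.
Only numpy, scipy, OpenCV 4.12 (cv2) and the standard library are available. Lean on these libraries where they do the work, as an engineer would, in place of code of your own. Each camera call takes 0.05 s, during which the arm holds its last target. There are 200 camera calls.

## Working session

There is one attempt and no reset: what is moved stays moved. The work goes in short steps, Python scripts to look and compute and a tool call to move; the robot and the scene stay as the last step left them, time stands still between calls to the robot, and variables do not carry over. Pictures are saved under pics/ and viewed, at most 10 in all, crops included, and the job is handed in when it is done.

Besides the shell and the picture viewer there is one more tool, called in YAML: its name, and indented under it one key for each argument. apply_moves: Moves the arm, as the interface text tells. Its arguments: {"type":"object","properties":{"angular":{"type":"array"},"travel":{"type":"array"},"jaw":{"type":"array"},"force":{"type":"number"}},"required":["angular","travel","jaw"]}

```bash
mkdir -p pics; python3 - <<'E'
from bench import r
import cv2,pickle
d={}
for n in("side","top"):
    s=r.snapshot(n);d[n]=s
    cv2.imwrite(f"pics/{n}0.png",s["color"][:,:,::-1])
    print(n,s["fx"],s["cx"],s["cy"],s["R"],s["t"])
pickle.dump(d,open("s0.pkl","wb"))
print(r.sense())
E
```

```text
side 526.2505119267458 294.43032197176274 214.19139777228935 [[-0.99349047 -0.11389649 -0.00206745]
 [-0.05997233  0.53838146 -0.84056453]
 [ 0.09685042 -0.83496886 -0.54170749]] [ 573.25874169  127.33058523 1075.85222477]
top 388.9328659506999 278.18102150952996 209.20247394326148 [[-0.0276128  -0.99961773 -0.00138679]
 [-0.9764069   0.02726881 -0.21421012]
 [ 0.21416605 -0.00456087 -0.97678662]] [ 20.72491892 608.42788759 913.20687322]
{'time': 0.1, 'joint_pos': array([-6.90645610e+01,  7.51187531e+00,  8.53248716e+01,  1.59936198e-04,
        8.72626721e+01, -4.89217530e+00]), 'qd': array([-0.0068169 , -0.11947828, -0.18882438, -0.06381778, -0.02377953,
        0.01348563]), 'joint_efforts': array([ 5.62592140e-05, -5.70951355e+01, -5.01942766e+01, -1.50856399e-04,
        8.17549444e-03, -8.72311989e-05]), 'tool_pos': array([ 261.25866759, -539.60780647,  255.3203419 ]), 'tcp_rot': array([-1.79900957e+02, -8.63769329e-03,  2.58275991e+01]), 'ft_force': array([-0.46327401, -0.15162172,  0.15859206]), 'wrist_torque': array([-0.04163546, -0.02843936,  0.02294544]), 'grip_force': 0.0, 'finger_gap': 85.85609896788563}
```

View pics/side0.png

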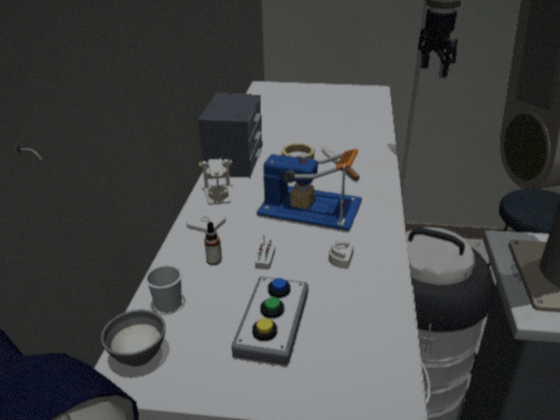

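View pics/top0.png

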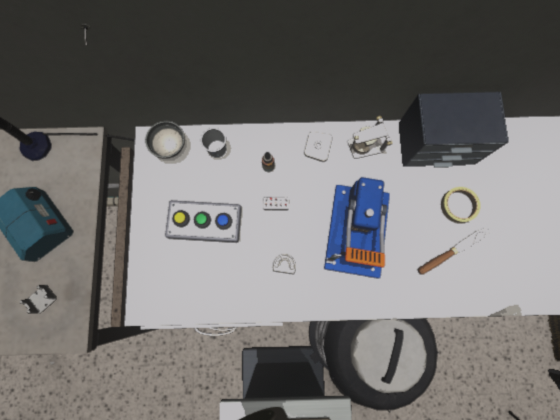

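The views show keys in the order yellow (181,218), green (202,219), blue (223,221) in the top view. The orange paddle is at about (365,257) top and (347,163) side.

```bash
cat > h.py <<'E'
import numpy as np,cv2,pickle
def ray(s,u,v):
    d=s["R"].T@np.array([(u-s["cx"])/s["fx"],(v-s["cy"])/s["fy"],1]);return -s["R"].T@s["t"],d
def plane(s,p,z):
    o,d=ray(s,*p);return o+d*(z-o[2])/d[2]
def tri(s1,p1,s2,p2):
    o1,d1=ray(s1,*p1);o2,d2=ray(s2,*p2)
    k=np.linalg.lstsq(np.c_[d1,-d2],o2-o1,rcond=None)[0]
    a,b=o1+k[0]*d1,o2+k[1]*d2;return (a+b)/2,np.linalg.norm(a-b)
H={"orange":(5,15),"yellow":(22,33),"green":(50,75),"blue":(108,125)}
def blobs(s,c,smin=150,vmin=60,amin=40):
    h=cv2.cvtColor(s["color"],cv2.COLOR_RGB2HSV);a,b=H[c]
    m=cv2.inRange(h,(a,smin,vmin),(b,255,255))
    n,l,st,ce=cv2.connectedComponentsWithStats(m)
    return [(st[i,4],ce[i].round(1),l==i) for i in range(1,n) if st[i,4]>=amin]
E
python3 - <<'E'
from h import *
d=pickle.load(open("s0.pkl","rb"))
for n in d:
  for c in H:
    for a,ce,m in blobs(d[n],c):
      z=56 if c!="orange" else 155.5
      ys,xs=np.where(m); q=cv2.minAreaRect(np.c_[xs,ys].astype(np.float32))
      print(n,c,a,ce,plane(d[n],ce,z).round(1),np.round(q[1],1),round(q[2],1),[plane(d[n],p,z)[:2].round() .tolist() for p in cv2.boxPoints(q)] if c=="orange" else "")
S,T=d["side"],d["top"]
# bed corners (blue base) hull in top
for a,ce,m in blobs(T,"blue",120,50,800):
    ys,xs=np.where(m);q=cv2.minAreaRect(np.c_[xs,ys].astype(np.float32));print("bed",q,[plane(T,p,16).round() .tolist() for p in cv2.boxPoints(q)])
o=[]
for n,(x0,y0) in (("side",(335,140)),("top",(310,200))):
    o.append(cv2.resize(d[n]["color"][y0-20 if n=="top" else y0-10:,x0-90 if n=="side" else x0:][:110,:130],(780,660))[:,:,::-1][:,:390*2])
cv2.imwrite("pics/c.png",cv2.resize(np.hstack(o),(800,400)))
E
```

```text
side orange 207 [346.5 159. ] [ 478.7 -170.3  155.5] [12.1 24.3] 25.0 [[501.0, -128.0], [483.0, -242.0], [456.0, -217.0], [477.0, -107.0]]
side yellow 178 [264.1 325.8] [597.7 265.   56. ] [13. 16.] 90.0 
side green 98 [271.8 302.7] [593.4 207.5  56. ] [10.  12.8] 68.2 
side blue 526 [290.7 163.8] [ 623.9 -324.5   56. ] [50.5 13.5] 7.1 
side blue 1631 [316.6 210.1] [ 538.8 -106.2   56. ] [98.5 32.4] 9.7 
side blue 120 [278.6 283.6] [588.6 154.9  56. ] [11.3 12. ] 45.0 
top orange 433 [364.5 257.1] [ 474.9 -184.4  155.5] [38.9 13.1] 9.2 [[469.0, -139.0], [498.0, -146.0], [482.0, -230.0], [453.0, -223.0]]
top yellow 82 [179.4 217.2] [597.2 254.5  56. ] [9. 9.] 90.0 
top blue 1155 [370.1 205.5] [ 614.1 -230.6   56. ] [30.3 69.4] 7.9 
top blue 863 [337.7 220.5] [ 577.5 -145.8   56. ] [14.  71.6] 8.1 
top blue 80 [222.4 219.6] [588.  145.6  56. ] [9. 9.] 90.0 
top blue 357 [362.  239.8] [ 526.8 -203.5   56. ] [18. 22.] 90.0 
top blue 391 [353.2 268.7] [ 456.  -176.6   56. ] [54.7 11. ] 10.3 
bed ((369.5953369140625, 214.13003540039062), (31.77995491027832, 70.32645416259766), 8.746162414550781) [[516.0, -176.0, 16.0], [703.0, -217.0, 16.0], [687.0, -301.0, 16.0], [501.0, -256.0, 16.0]]
bed ((339.34619140625, 221.73077392578125), (17.4888973236084, 72.80838775634766), 7.125016689300537) [[491.0, -117.0, 16.0], [683.0, -151.0, 16.0], [676.0, -197.0, 16.0], [484.0, -161.0, 16.0]]
```

View pics/c.png

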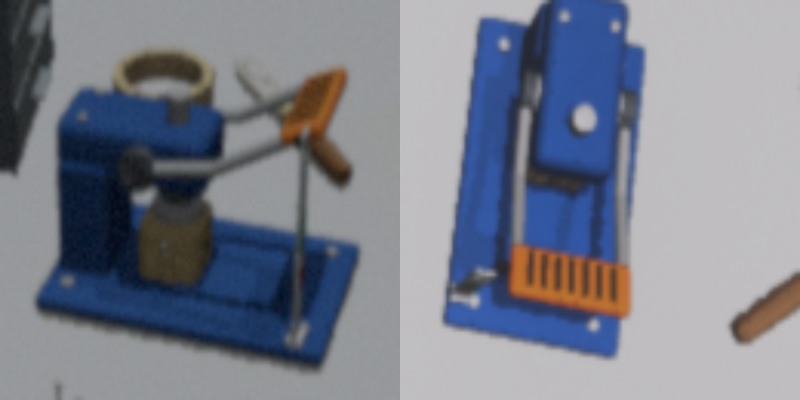

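Measured keys at z=56: yellow (597,255), green (593,200), blue (588,146). The 109 mm yellow-to-blue span matches 2×55. The paddle centre is (475,-184), with the press at yaw ≈ -11°; its projected size of 30×85 fits. The crop shows the paddle up and the strip at its left. Next I move over the green key with the jaw shut.

apply_moves:
  angular:
    - [0,0,-0.24]
    - [0,0,-0.24]
    - [0,0,-0.24]
    - [0,0,-0.24]
    - [0,0,-0.24]
    - [0,0,-0.24]
    - [0,0,-0.24]
    - [0,0,-0.24]
    - [0,0,-0.24]
    - [0,0,-0.24]
    - [0,0,-0.24]
    - [0,0,-0.24]
    - [0,0,-0.24]
    - [0,0,-0.24]
    - [0,0,-0.24]
    - [0,0,-0.24]
    - [0,0,-0.24]
    - [0,0,-0.24]
    - [0,0,-0.24]
    - [0,0,0]
  travel:
    - [0.415,0.925,0]
    - [0.415,0.925,0]
    - [0.415,0.925,0]
    - [0.415,0.925,0]
    - [0.415,0.925,0]
    - [0.415,0.925,0]
    - [0.415,0.925,0]
    - [0.415,0.925,0]
    - [0.415,0.925,0]
    - [0.415,0.925,0]
    - [0.415,0.925,0]
    - [0.415,0.925,0]
    - [0.415,0.925,0]
    - [0.415,0.925,0]
    - [0.415,0.925,-0.5]
    - [0.415,0.925,-0.5]
    - [0.415,0.925,-0.5]
    - [0.415,0.925,-0.5]
    - [0.415,0.925,-0.5]
    - [0,0,0]
  jaw: [0,0,0,0,0,0,0,0,0,0,0,0,0,0,0,0,0,0,0,0]
  force: 40

```text
time: 2.6
tool_pos: [575.4, 165.0, 153.0]
tcp_rot: [179.9, 0.3, -10.5]
ft_force: [0.3, -0.3, -1.2]
finger_gap: 0.3
grip_force: 0.0
```

```bash
python3 - <<'E'
from bench import r
from h import *
print(r.tcp_to_tips)
st=r.sense();s=r.snapshot("wrist");st2=r.sense()
print(st["tool_pos"],st2["tool_pos"],st["qd"].round(1),st["ft_force"])
cv2.imwrite("pics/w1.png",s["color"][:,:,::-1])
from scipy.spatial.transform import Rotation as Ro
W=np.eye(4);W[:3,:3]=Ro.from_euler("xyz",st["tcp_rot"],degrees=True).as_matrix();W[:3,3]=st["tool_pos"]
M=W@s["mount"];s["R"]=M[:3,:3].T;s["t"]=-s["R"]@M[:3,3]
for c in("yellow","green","blue"):
  for a,ce,m in blobs(s,c,120,50,100):print(c,a,ce,plane(s,ce,56).round(1))
E
```

```text
25.0
[575.43847671 165.01129506 152.99540991] [575.80817519 163.75890566 154.33581543] [-2.3 -3.2  0.6 -1.1  1.6 -2.6] [ 0.30608281 -0.30659356 -1.17057955]
yellow 993 [164.4 208.1] [598.7 254.7  56. ]
green 360 [240.  199.3] [595.  195.8  56. ]
blue 969 [304.9 194.6] [589.6 146.5  56. ]
```

View pics/w1.png

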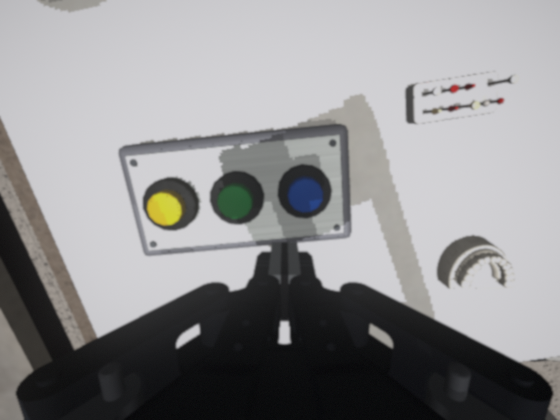

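The wrist view confirms the keys to within 2 mm: yellow (164,208), green (240,199), blue (305,195). I'll move over green and stop short of it.

apply_moves:
  angular:
    - [0,0,0]
    - [0,0,0]
    - [0,0,0]
    - [0,0,0]
    - [0,0,0]
    - [0,0,0]
  travel:
    - [0.22,0.45,0]
    - [0.22,0.45,0]
    - [0,0,-0.8]
    - [0,0,-0.75]
    - [0,0,0]
    - [0,0,0]
  jaw: [0,0,0,0,0,0]

```text
time: 3.4
tool_pos: [595.2, 198.5, 96.0]
tcp_rot: [-180.0, -0.1, -10.7]
ft_force: [1.5, 1.6, 0.8]
finger_gap: 0.0
grip_force: 0.0
```

apply_moves:
  angular:
    - [0,0,0]
    - [0,0,0]
    - [0,0,0]
    - [0,0,0]
  travel:
    - [0,0,-0.3]
    - [0,0,-0.2]
    - [0,0,0]
    - [0,0,0]
  jaw: [0,0,0,0]

```text
time: 3.9
tool_pos: [595.5, 199.0, 75.3]
tcp_rot: [-180.0, -0.1, -10.7]
ft_force: [2.0, -1.5, 4.0]
finger_gap: -0.1
grip_force: 2.3
```

apply_moves:
  angular:
    - [0,0,0]
    - [0,0,0]
    - [0,0,0]
  travel:
    - [0,0,-0.05]
    - [0,0,0]
    - [0,0,0]
  jaw: [0,0,0]

```text
time: 4.28
tool_pos: [595.6, 199.1, 74.9]
tcp_rot: [-180.0, -0.1, -10.6]
ft_force: [-4.4, -3.1, 18.0]
finger_gap: -0.1
grip_force: 8.7
```

The green key is at its stop (18 N). I'll lift, go to yellow and press to the same height.

apply_moves:
  angular:
    - [0,0,0]
    - [0,0,0]
    - [0,0,0]
    - [0,0,0]
    - [0,0,0]
    - [0,0,0]
    - [0,0,0]
    - [0,0,0]
    - [0,0,0]
    - [0,0,0]
  travel:
    - [0,0,0.3]
    - [0,0,0.3]
    - [0,0,0]
    - [0.04,0.7,0]
    - [0.04,0.7,0]
    - [0,0,0]
    - [0,0,-0.3]
    - [0,0,-0.3]
    - [0,0,0]
    - [0,0,0]
  jaw: [0,0,0,0,0,0,0,0,0,0]

```text
time: 5.52
tool_pos: [598.1, 254.4, 74.7]
tcp_rot: [-180.0, -0.0, -10.7]
ft_force: [-10.4, -2.5, 23.7]
finger_gap: 0.2
grip_force: 11.8
```

Yellow is at its stop at (598,254). Blue is next: dx -9, dy -108.

apply_moves:
  angular:
    - [0,0,0]
    - [0,0,0]
    - [0,0,0]
    - [0,0,0]
    - [0,0,0]
    - [0,0,0]
    - [0,0,0]
    - [0,0,0]
    - [0,0,0]
    - [0,0,0]
    - [0,0,0]
  travel:
    - [0,0,0.3]
    - [0,0,0.3]
    - [0,0,0]
    - [-0.08,-0.9,0]
    - [-0.08,-0.9,0]
    - [-0.07,-0.9,0]
    - [0,0,0]
    - [0,0,-0.3]
    - [0,0,-0.3]
    - [0,0,0]
    - [0,0,0]
  jaw: [0,0,0,0,0,0,0,0,0,0,0]

```text
time: 6.9
tool_pos: [589.0, 147.7, 74.7]
tcp_rot: [180.0, -0.1, -10.6]
ft_force: [-11.7, -4.4, 27.9]
finger_gap: 0.6
grip_force: 13.4
```

apply_moves:
  angular:
    - [0,0,0]
    - [0,0,0]
    - [0,0,0]
    - [0,0,0]
    - [0,0,0]
    - [0,0,0]
    - [0,0,0]
    - [0,0,0]
    - [0,0,0]
    - [0,0,0]
    - [0,0,0]
    - [0,0,0]
    - [0,0,0]
    - [0,0,0]
    - [0,0,0]
    - [0,0,0]
  travel:
    - [0,0,0.5]
    - [0,0,0.8]
    - [0,0,0.8]
    - [0,0,0.8]
    - [0,0,0.8]
    - [-0.34,-0.915,0]
    - [-0.34,-0.915,0]
    - [-0.34,-0.915,0]
    - [-0.34,-0.915,0]
    - [-0.34,-0.915,0]
    - [-0.34,-0.915,0]
    - [-0.34,-0.915,0]
    - [-0.34,-0.915,0]
    - [-0.34,-0.915,0]
    - [0,0,0]
    - [0,0,0]
  jaw: [0,0,0,0,0,0,0,0,0,0,0,0,0,0,0,0]

```text
time: 8.9
tool_pos: [466.2, -181.7, 219.8]
tcp_rot: [-180.0, 0.0, -10.6]
ft_force: [0.4, 0.5, 1.1]
finger_gap: 0.3
grip_force: 0.0
```

```bash
python3 - <<'E'
from bench import r
from h import *
o=[]
for n,(x,y) in(("side",(240,80)),("top",(290,170))):
    s=r.snapshot(n);o.append(cv2.resize(s["color"][y:y+150,x:x+130],(400,460))[:,:,::-1])
cv2.imwrite("pics/p1.png",np.hstack(o));st=r.sense();print(st["tool_pos"],st["ft_force"],st["tcp_rot"])
E
```

```text
[ 466.41522486 -181.32579525  219.97410131] [-0.05792093  0.65725095 -0.4960356 ] [-1.79969431e+02  2.40981683e-02 -1.05705056e+01]
```

View pics/p1.png

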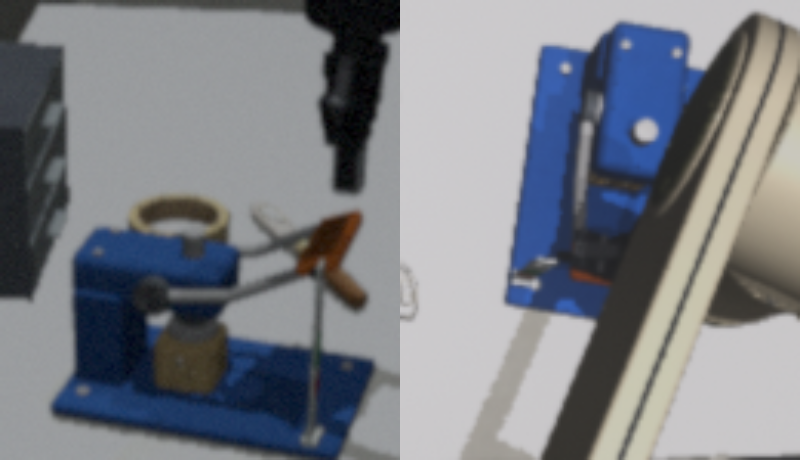

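Tips are centred over the paddle, slightly to the front of it, and the paddle is still up. Descending in stages.

apply_moves:
  angular:
    - [0,0,0]
    - [0,0,0]
    - [0,0,0]
    - [0,0,0]
    - [0,0,0]
    - [0,0,0]
    - [0,0,0]
    - [0,0,0]
    - [0,0,0]
  travel:
    - [0.08,0,-0.3]
    - [0,0,-0.3]
    - [0,0,-0.25]
    - [0,0,-0.2]
    - [0,0,-0.2]
    - [0,0,-0.2]
    - [0,0,-0.2]
    - [0,0,-0.1]
    - [0,0,0]
  jaw: [0,0,0,0,0,0,0,0,0]

```text
time: 10.12
tool_pos: [469.1, -182.5, 150.1]
tcp_rot: [180.0, 0.0, -10.7]
ft_force: [-3.7, 0.6, 4.1]
finger_gap: 0.2
grip_force: 1.9
```

Contact, about 4 N up. 21 mm further takes it to the level position.

apply_moves:
  angular:
    - [0,0,0]
    - [0,0,0]
    - [0,0,0]
    - [0,0,0]
    - [0,0,0]
  travel:
    - [0,0,-0.2]
    - [0,0,-0.2]
    - [0,0,-0.12]
    - [0,0,0]
    - [0,0,0]
  jaw: [0,0,0,0,0]

```text
time: 10.75
tool_pos: [469.2, -182.6, 129.8]
tcp_rot: [180.0, 0.0, -10.7]
ft_force: [-3.5, 0.2, 4.5]
finger_gap: 0.4
grip_force: 2.7
```

```bash
python3 - <<'E'
from bench import r
from h import *
s=r.snapshot("side");x,y=270,110
cv2.imwrite("pics/p2.png",cv2.resize(s["color"][y:y+120,x:x+120],(600,600),interpolation=cv2.INTER_CUBIC)[:,:,::-1]);st=r.sense();print(st["tool_pos"],st["ft_force"])
E
```

```text
[ 469.2187823  -182.62646798  129.84112074] [-3.42472711 -1.24331046  5.21682823]
```

View pics/p2.png

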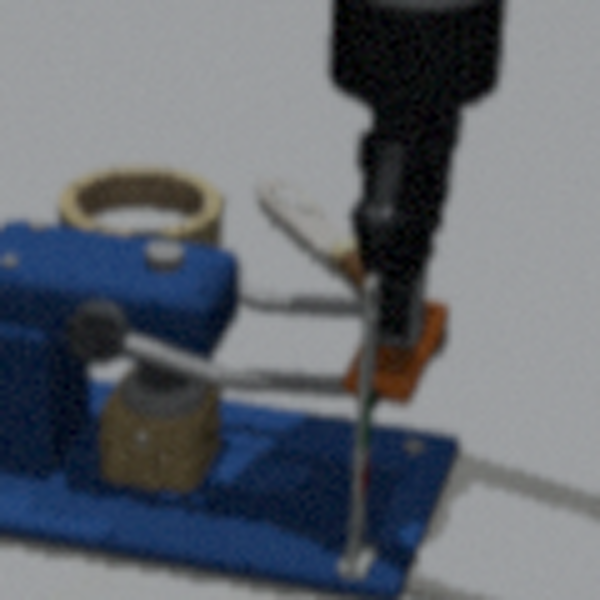

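The paddle is about level. Its near end, corrected for the 19 mm it sits behind the strip, falls in the middle of the green field (rows 391–439). Tip z of 104.8 mm agrees with lever ≈ 0.40, and the 5 N push fits. Holding now.

apply_moves:
  angular:
    - [0,0,0]
    - [0,0,0]
    - [0,0,0]
    - [0,0,0]
    - [0,0,0]
    - [0,0,0]
    - [0,0,0]
    - [0,0,0]
    - [0,0,0]
    - [0,0,0]
    - [0,0,0]
    - [0,0,0]
    - [0,0,0]
    - [0,0,0]
    - [0,0,0]
    - [0,0,0]
    - [0,0,0]
    - [0,0,0]
    - [0,0,0]
    - [0,0,0]
  travel:
    - [0,0,0]
    - [0,0,0]
    - [0,0,0]
    - [0,0,0]
    - [0,0,0]
    - [0,0,0]
    - [0,0,0]
    - [0,0,0]
    - [0,0,0]
    - [0,0,0]
    - [0,0,0]
    - [0,0,0]
    - [0,0,0]
    - [0,0,0]
    - [0,0,0]
    - [0,0,0]
    - [0,0,0]
    - [0,0,0]
    - [0,0,0]
    - [0,0,0]
  jaw: [0,0,0,0,0,0,0,0,0,0,0,0,0,0,0,0,0,0,0,0]

```text
time: 13.3
tool_pos: [469.2, -182.6, 129.9]
tcp_rot: [180.0, 0.0, -10.7]
ft_force: [-4.0, 0.1, 5.0]
finger_gap: 0.1
grip_force: 2.7
```

apply_moves:
  angular:
    - [0,0,0]
    - [0,0,0]
    - [0,0,0]
    - [0,0,0]
    - [0,0,0]
    - [0,0,0]
    - [0,0,0]
    - [0,0,0]
    - [0,0,0]
    - [0,0,0]
    - [0,0,0]
    - [0,0,0]
  travel:
    - [0,0,0]
    - [0,0,0]
    - [0,0,0]
    - [0,0,0]
    - [0,0,0]
    - [0,0,0]
    - [0,0,0]
    - [0,0,0]
    - [0,0,0]
    - [0,0,0]
    - [0,0,0]
    - [0,0,0]
  jaw: [0,0,0,0,0,0,0,0,0,0,0,0]

```text
time: 14.8
tool_pos: [469.2, -182.6, 129.9]
tcp_rot: [180.0, 0.0, -10.7]
ft_force: [-3.3, -0.7, 5.8]
finger_gap: -0.1
grip_force: 2.7
```

```bash
python3 -c "
from bench import r
st=r.sense();print(st['time'],st['tool_pos'],st['ft_force'])
print(r.hand_in())"
```

```text
14.8 [ 469.21173934 -182.61977032  129.87086452] [-3.2840256  -0.68632841  5.80477882]
the job is handed in; nothing more can be done
None
```

The green, yellow and blue keys were pressed to their stops in that order, and the paddle was held at lever ≈ 0.40 (estimated from tip height) for about 4 s; I handed the job in at 14.8 s with the robot still holding it, and no verdict came back.

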